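# Find the sound rubber mount by feel and fit it to the anti-vibration base

### The job

One rubber mount is missing from the anti-vibration base of the balance. Press the rubbers of the three spare mounts in the white rail level with their steel cups to feel what they take, never pushing harder than 40 N: one is perished and takes about 3 N, one is sound and takes about 6 N, one has hardened and takes about 11 N. Push the sound one fully home in the empty socket, past its spring catch, press its rubber level once more there as a check, and leave the two rejects standing in the rail and the beakers and the red bulb where they are.

Things in the scene. Friction and masses are not known exactly. Their poses are not given: they have to be found in the camera images.
- spare_1: spare rubber mount: grey steel cup 40 mm across, 22 mm high; a black rubber 25 mm across stands 7 mm out of its top (top 29 mm above the seat); below the seat a 14 mm stem 20 mm long, nose tapered to 8 mm, grooved for a catch. Origin at the centre of the flat seat under the cup, z up. 0.09 kg. The three look alike and stand mixed in the rail's holes
- spare_2: spare rubber mount: grey steel cup 40 mm across, 22 mm high; a black rubber 25 mm across stands 7 mm out of its top (top 29 mm above the seat); below the seat a 14 mm stem 20 mm long, nose tapered to 8 mm, grooved for a catch. Origin at the centre of the flat seat under the cup, z up. 0.09 kg. The three look alike and stand mixed in the rail's holes
- spare_3: spare rubber mount: grey steel cup 40 mm across, 22 mm high; a black rubber 25 mm across stands 7 mm out of its top (top 29 mm above the seat); below the seat a 14 mm stem 20 mm long, nose tapered to 8 mm, grooved for a catch. Origin at the centre of the flat seat under the cup, z up. 0.09 kg. The three look alike and stand mixed in the rail's holes
- spare_1_rubber: the black rubber of spare_1, 25 mm across. It springs straight down into the cup, evenly: about 1/15 of the full force starts it, the full force (3, 6 or 11 N) brings it 7 mm down, level with the cup's rim, where the fingers meet hard steel. Origin at the centre of the mount's seat while the rubber is free; it sinks with the rubber
- spare_2_rubber: the black rubber of spare_2, 25 mm across. It springs straight down into the cup, evenly: about 1/15 of the full force starts it, the full force (3, 6 or 11 N) brings it 7 mm down, level with the cup's rim, where the fingers meet hard steel. Origin at the centre of the mount's seat while the rubber is free; it sinks with the rubber
- spare_3_rubber: the black rubber of spare_3, 25 mm across. It springs straight down into the cup, evenly: about 1/15 of the full force starts it, the full force (3, 6 or 11 N) brings it 7 mm down, level with the cup's rim, where the fingers meet hard steel. Origin at the centre of the mount's seat while the rubber is free; it sinks with the rubber
- spare_1_top (a point): centre of the top of the rubber of spare_1: 29 mm above the mount's seat when free, 22 mm when level with the cup's rim
- spare_2_top (a point): centre of the top of the rubber of spare_2: 29 mm above the mount's seat when free, 22 mm when level with the cup's rim
- spare_3_top (a point): centre of the top of the rubber of spare_3: 29 mm above the mount's seat when free, 22 mm when level with the cup's rim
- rail: white plastic rail, 50 x 190 x 28 mm (x, y, z) with aluminium end plates 34 mm high; origin at the centre of its underside, y along the row. Fixed. Three 18 mm holes, 22 mm deep, at y = -65, 0 and +65 mm hold the mounts' stems loosely; their seats rest on its top, 28 mm above the origin
- av_base: grey cast base of a small anti-vibration table, 160 x 200 x 30 mm (x, y, z), origin at the centre of its underside, front to -x; fixed. Four round bosses 50 mm across, 30 mm high, at x = +-55, y = +-75 mm; three carry mounts like the spares, 59 mm high over all; the front left one (x = -55, y = +75 mm) is empty
- socket (a point): centre of the mouth of the empty socket, on top of the boss, z up: an 18 mm hole 22 mm deep. Two spring balls in its wall stop the mount's stem with its seat about 10 mm above the boss; pushing past them takes about 4 to 6 N, then they spring into the stem's groove. Home, the seat lies on the boss (mount origin here)
- beaker: 400 ml glass beaker, 90 x 83 x 109 mm, origin at the centre of its foot; leave alone
- small_beaker: 25 ml glass beaker, 43 x 39 x 47 mm, origin at the centre of its foot; leave alone
- red_bulb: red rubber pipette bulb, 47 x 47 x 66 mm, origin at the centre of its foot; leave alone
There are look-alikes about, which are no part of the job. What is shaped like the spare_2 but orange is not meant. Leave any yellow look-alike of the spare_1 alone.

How it is judged:
By the outcome, as a careful person would: the job done as asked, in the order asked, and still so for the second after the job is handed in, with the robot touching nothing.
It also fails if it takes over 64 s, if anything falls off the work surface, if the arm or the gripper's body presses on something with over 40 N, if the wrist force passes 120 N, or if a joint passes its speed limit or range.

### The arm

A 6-joint arm with a two-finger parallel gripper is mounted at the origin on a cart in front of the work surface, level with it; the furniture and walls round the work are solid. World frame = base frame: x ahead of the robot, y to its left, z up, the work surface at z = 0. Lengths are in m, angles in rad, forces in N, time in s.
With the tool pointing down it reaches from about 0.25 to 0.775 m from the base axis. Payload 4 kg.
Tool frame: the origin (TCP) lies at the centre of the arm's flange, where the gripper is bolted on; the fingertips stand 199 mm ahead of it and the grasp point (between the pads) lies 180 mm ahead of it (robot.tcp_to_tips is the z of the fingertips in the tool frame, in m); z points along the fingers, y is the line along which they close (so a half turn about z gives the same grasp; the last joint's range is limited). The gripper opens to 94 mm and grips with 3 to 60 N. Pads are 16 mm wide; open, the fingers measure 119 mm over their backs; the gripper's body (75 mm by 177 mm) begins 78 mm behind the grasp point.
Start: joints at [-1.42, 0.087, 1.371, -0, 1.684, -0.103], TCP at [0.138, -0.532, 0.405] pointing down, gripper open.
Joint ranges: [-3.1, 3.1], [-0.76, 2.03], [0.27, 2.55], [-1.08, 4.22], [0.17, 2.65], [-2.57, 2.57]. Speed limits (rad/s): [2.79, 2.79, 3.14, 3.14, 3.14, 3.14].

### API

Orientations are given as [roll, pitch, yaw] about the fixed x, y, z axes, in that order (R = Rz(yaw) Ry(pitch) Rx(roll)).
In Python, from bench import robot gives the robot as it stands.
- The arm moves only by the tool play_rows, never from a script. Its arguments are lists of equal length, an entry for each row: "translation": the shift along the tool's x, y, z scaled (see below), a list of three; "twist": the turn, a rotation vector about the tool's x, y, z scaled (see below), a list of three; "gripper": the opening, from -1 (shut) to 1 (fully open). A call has 1 to 8 rows; each row shifts and turns the commanded pose from where the row before left it, along the tool's axes as they then stand; what a row does not reach is not made up. The controller multiplies each number of a shift by 0.04 m and each number of a turn by 0.1 rad. A row lasts 1/10 s, in which the tool goes at most 50 mm and 8.59 degrees, less where a joint would pass 70% of its speed; a pose out of reach is approached as far as the arm can. A call with a number of a shift or a turn outside -1 to 1 is refused whole. A call with a gripper value outside its range is refused whole. The fingers move at their own pace and stop on an object; the grip force is fixed at half the most. Time passes only in rows, so rows that do not move let the fingers close. It gives the time, the measured TCP pose, the force, the opening and the grip force at its end, in the units of the state.
- robot.get_obs(): the state, without advancing time (a new reading comes with each control period).
- robot.snapshot(name): name is "side" or "top"; returns the picture (400x640x3 uint8, red, green, blue); there is no depth.
- robot.camera_model(name): a dict with "camera_matrix" (3x3 intrinsics, pixels), "k1" (the pictures are not rectified: a ray, as slopes to the right and down, at radius r is drawn at 1 + k1 r^2 times it, then the intrinsics apply), "rvec" (rotation vector, rad) and "tvec" (3), from world to camera coordinates, as OpenCV has them. Camera axes: x right, y down, z forward; pixel columns grow to the right and rows downward; lengths in m; the calibration is good to about 2 mm. A picture is of the moment at which its call begins. camera_model takes no time and is no camera call.
- robot.close_job(): hands the job in; it is judged then, once.
Trained networks look in the newest picture that a camera, given by its name, has taken for a name from the list of things; names that differ only in an ending like _2 or _b are one class to them, and where a whole thing is asked for, a point or a joint stands for the part that bears it (a point fixed in the world has none). Each returns a list of dicts, best first, with "score" (0 to 1); they miss things now and then, are a little off and sometimes report something else, mostly with a low value. They report only what shows in the picture. A call takes as long as a camera call. They do not tell look-alikes from the thing itself.
- robot.recognise(name, camera): "centre" ([x, y, z] in m, in world coordinates, good to about 4 mm: the middle of the surface that is visible of it).
- robot.spot_point(name, camera): "centre" ([x, y, z] in m, in world coordinates, good to about 4 mm: a listed point, or the origin of a listed thing).
The state is a dict: "time": time; "joint_positions": joint angles; "qvel": joint speeds; "joint_torque": joint torques, N m; "tool_pos": TCP position; "ee_rot": TCP orientation; "wrist_force": force on the tool from outside, world axes, zero at the start; "wrist_torque": the same for the moment, N m; "width": finger opening in m; "finger_force": force on a finger pad.
Only numpy, scipy, OpenCV 4.12 (cv2) and the standard library are available. Lean on these libraries where they do the work, as an engineer would, in place of code of your own. Each camera call takes 0.05 s, during which the arm holds its last target. There are 200 camera calls.

## Working session

There is one attempt and no reset: what is moved stays moved. The work goes in short steps, Python scripts to look and compute and a tool call to move; the robot and the scene stay as the last step left them, time stands still between calls to the robot, and variables do not carry over. Pictures are saved under pics/ and viewed, at most 10 in all, crops included, and the job is handed in when it is done.

Besides the shell and the picture viewer there is one more tool, called by a JSON object that holds its "api" and its "payload", one argument or row to a line. play_rows: Moves the arm, as the interface text tells. Its arguments: {"type":"object","properties":{"translation":{"type":"array","items":{"type":"array","items":{"type":"number","minimum":-1,"maximum":1}}},"twist":{"type":"array","items":{"type":"array","items":{"type":"number","minimum":-1,"maximum":1}}},"gripper":{"type":"array","items":{"type":"number"}}},"required":["translation","twist","gripper"]}

```bash
mkdir -p pics; python3 - <<'E'
from bench import robot
import cv2
for c in("top","side"):
    cv2.imwrite(f"pics/{c}0.png",robot.snapshot(c)[:,:,::-1])
    m=robot.camera_model(c);print(c,m)
    for f,n in((robot.spot_point,"spare_1"),(robot.spot_point,"spare_1_top"),(robot.spot_point,"socket"),(robot.spot_point,"rail"),(robot.spot_point,"av_base"),(robot.spot_point,"beaker"),(robot.spot_point,"small_beaker"),(robot.spot_point,"red_bulb")):
        print(n,[(round(d["score"],2),[round(float(v),4) for v in d["centre"]]) for d in f(n,c)])
o=robot.get_obs();print(o)
E
```

```text
top {'camera_matrix': array([[444.29557314,   0.        , 317.90659816],
       [  0.        , 444.29557314, 201.22191879],
       [  0.        ,   0.        ,   1.        ]]), 'k1': -0.1257179753389027, 'rvec': array([ 2.18214404, -2.13447538,  0.13581791]), 'tvec': array([0.10439415, 0.5676604 , 1.75905153])}
spare_1 [(0.67, [0.5087, 0.3489, 0.0276]), (0.66, [0.6319, -0.3701, 0.0024]), (0.64, [0.4071, 0.6735, 0.0204]), (0.48, [0.4718, 0.4034, 0.0287]), (0.45, [0.5042, 0.1751, 0.0232]), (0.4, [0.5542, 0.2998, 0.0286])]
spare_1_top [(0.52, [0.548, 0.2985, 0.058]), (0.39, [0.4053, 0.6721, 0.0491]), (0.18, [0.6631, 0.2821, 0.0001])]
socket [(0.95, [0.5824, 0.0272, 0.0303]), (0.35, [0.5117, 0.3538, 0.024])]
rail [(0.75, [0.5109, 0.3522, -0.0064])]
av_base [(0.67, [0.6699, -0.0067, 0.0029]), (0.38, [0.4672, 0.406, 0.0287])]
beaker [(0.81, [0.6712, -0.26, -0.0002])]
small_beaker [(0.5, [0.6638, 0.2842, 0.0009]), (0.43, [0.6712, -0.0075, 0.0026])]
red_bulb []
side {'camera_matrix': array([[499.56081839,   0.        , 315.27093696],
       [  0.        , 499.56081839, 196.50808522],
       
[... 800 characters left out ...]
.0026])]
{'time': 0.9, 'joint_positions': array([-1.42008283e+00,  8.71581152e-02,  1.37068565e+00,  7.81715158e-06,
        1.68360216e+00, -1.03097796e-01]), 'qvel': array([-0.00051817, -0.00011278,  0.00069298, -0.00067103, -0.00072003,
       -0.00079379]), 'joint_torque': array([-1.34894039e-03, -3.40036333e+01, -3.02601779e+01,  7.19225337e-02,
        2.34266563e-02,  1.04861860e-05]), 'tool_pos': array([ 0.1380989 , -0.53237213,  0.40473608]), 'ee_rot': array([3.14144591e+00, 7.37430152e-06, 2.53812175e-01]), 'wrist_force': array([-0.89005298,  0.40023291,  0.92921143]), 'wrist_torque': array([-0.00357414, -0.04355684, -0.03258898]), 'finger_force': 0.0, 'width': 0.09404277979015144}
```

View pics/top0.png

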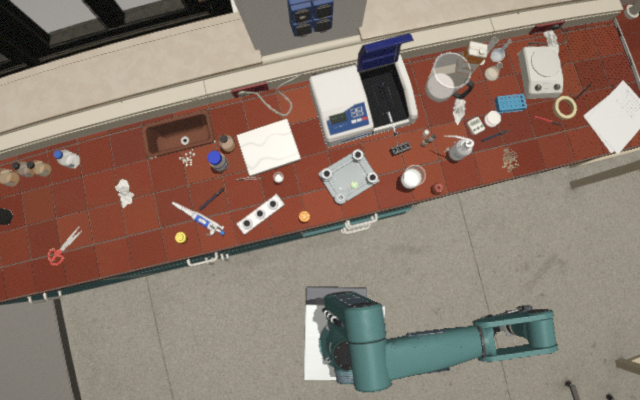

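View pics/side0.png

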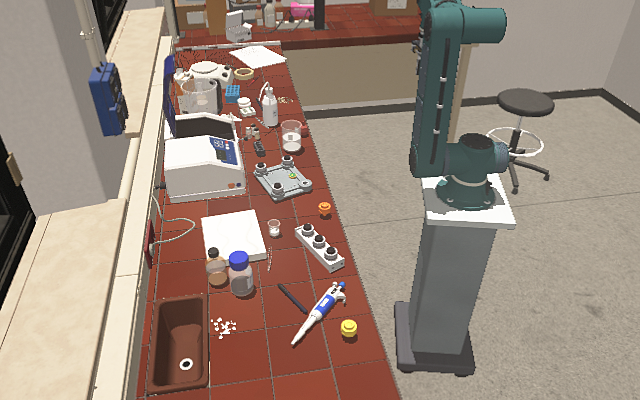

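The top view shows the rail with three black-topped mounts around (260,214), the base at (350,178) and its empty socket at (354,184). The orange (304,216) and yellow (180,237) look-alikes are to be ignored. The side view agrees: rail around (320,245), base around (283,180). Next I refine the positions with rubber blobs and plan the transit.

```bash
cat > h.py <<'E'
from bench import robot
import cv2, numpy as np
from scipy.spatial.transform import Rotation as Ro
def proj(c,P):
    m=robot.camera_model(c); R,_=cv2.Rodrigues(m["rvec"])
    p=R@np.array(P,float)+m["tvec"]; s=p[:2]/p[2]; s=s*(1+m["k1"]*(s@s))
    K=m["camera_matrix"]; return K[:2,:2]@s+K[:2,2]
def back(c,uv,z):
    m=robot.camera_model(c); K=m["camera_matrix"]; d=(np.array(uv)-K[:2,2])/K[0,0]; s=d.copy()
    for _ in range(20): s=d/(1+m["k1"]*(s@s))
    R,_=cv2.Rodrigues(m["rvec"]); r=R.T@np.array([*s,1]); o=-R.T@m["tvec"]
    return o+r*(z-o[2])/r[2]
def plan(tgt,yaw,n,o=None,p=None,R=None):
    "rows from present pose to tgt/yaw (tool down)"
    o=robot.get_obs(); p=o["tool_pos"].copy(); R=Ro.from_euler("xyz",o["ee_rot"]); out=[]
    G=Ro.from_euler("xyz",[np.pi,0,yaw])
    for k in range(n,0,-1):
        t=np.round(R.as_matrix().T@(np.array(tgt)-p)/k/.04,2)
        w=np.round((R.inv()*G).as_rotvec()/k/.1,2)
        p=p+R.as_matrix()@t*.04; R=R*Ro.from_rotvec(w*.1); out.append((t.tolist(),w.tolist()))
    for i in range(0,n,8):
        print("T",str([a for a,_ in out[i:i+8]]).replace(" ","")); print("W",str([b for _,b in out[i:i+8]]).replace(" ",""))
    print("end",p.round(4),R.as_euler("xyz").round(3))
E
python3 - <<'E'
from h import *
G=[(.551,.300),(.5105,.352),(.471,.4035)]
ims={c:cv2.imread(f"pics/{c}0.png") for c in("top","side")}
for c in ims:
    for g in G:
        u=proj(c,[*g,.057]);x,y=u.round().astype(int);r=8
        P=cv2.cvtColor(ims[c][y-r:y+r+1,x-r:x+r+1],cv2.COLOR_BGR2GRAY).astype(float)
        yy,xx=np.mgrid[-r:r+1,-r:r+1]; w=np.clip(110-P,0,70)*(xx**2+yy**2<49)
        cen=[x+(w*xx).sum()/w.sum(),y+(w*yy).sum()/w.sum()]
        print(c,u.round(1),np.round(cen,1),back(c,cen,.055)[:2].round(4))
tiles=[]
for c,P in(("top",(.51,.352,.05)),("top",(.6,.02,.03)),("side",(.51,.352,.05)),("side",(.6,.02,.03))):
    x,y=proj(c,P).round().astype(int); tiles.append(cv2.resize(ims[c][y-30:y+30,x-40:x+40],(400,300),interpolation=cv2.INTER_CUBIC))
    print(c,x-40,y-30, proj(c,(.5827,.0288,.03)).round(1))
cv2.imwrite("pics/crop.png",np.vstack([np.hstack(tiles[:2]),np.hstack(tiles[2:])]))
plan([.551,.300,.35],2.237,24)
E
```

```text
top [272.  203.1] [272.1 203. ] [0.5514 0.2996]
top [258.6 212.9] [259.3 213. ] [0.5104 0.3493]
top [245.4 222.4] [245.5 221.9] [0.4732 0.4035]
side [307.  224.3] [307.  225.3] [0.5509 0.3023]
side [318.4 235.9] [318.4 236.9] [0.5105 0.3543]
side [330.2 248. ] [330.5 248.8] [0.4701 0.4047]
top 219 183 [339.7 197.6]
top 302 163 [339.7 197.6]
side 279 208 [305.5 181.5]
side 261 150 [305.5 181.5]
T [[0.63,-0.73,0.06],[0.69,-0.68,0.06],[0.75,-0.62,0.06],[0.79,-0.55,0.06],[0.84,-0.48,0.06],[0.88,-0.41,0.06],[0.91,-0.34,0.06],[0.93,-0.26,0.06]]
W [[0.0,0.0,-0.83],[0.0,0.0,-0.83],[0.0,0.0,-0.83],[0.0,0.0,-0.83],[0.0,0.0,-0.83],[0.0,0.0,-0.83],[0.0,0.0,-0.83],[0.0,0.0,-0.82]]
T [[0.95,-0.19,0.06],[0.96,-0.11,0.06],[0.97,-0.03,0.05],[0.97,0.05,0.06],[0.96,0.13,0.05],[0.94,0.21,0.06],[0.92,0.29,0.05],[0.9,0.36,0.06]]
W [[0.0,0.0,-0.83],[0.0,0.0,-0.82],[0.0,0.0,-0.83],[0.0,0.0,-0.82],[0.0,0.0,-0.83],[-0.0,0.0,-0.82],[-0.0,0.0,-0.83],[-0.0,0.0,-0.82]]
T [[0.86,0.44,0.05],[0.83,0.51,0.06],[0.78,0.57,0.05],[0.73,0.63,0.06],[0.68,0.69,0.05],[0.62,0.75,0.06],[0.55,0.79,0.05],[0.48,0.84,0.06]]
W [[-0.0,0.0,-0.83],[-0.0,0.0,-0.82],[-0.0,0.0,-0.83],[-0.0,0.0,-0.82],[-0.0,0.0,-0.83],[-0.0,0.0,-0.82],[-0.0,0.0,-0.83],[-0.0,0.0,-0.82]]
end [0.5511 0.3    0.3498] [-3.142  0.     2.237]
```

View pics/crop.png

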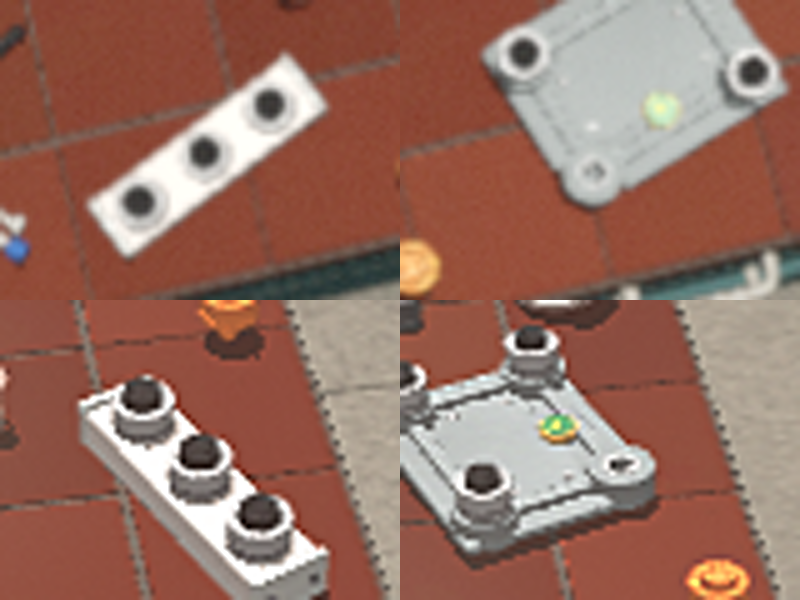

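The crops show three rubbers at the predicted pixels, and the empty socket at top (340.6,197) and side (306,182.6), which agrees with the network. Moving over to the first mount with the fingers shut.

{"api": "play_rows", "payload": {
  "translation": [
    [0.63,-0.73,0.06],
    [0.69,-0.68,0.06],
    [0.75,-0.62,0.06],
    [0.79,-0.55,0.06],
    [0.84,-0.48,0.06],
    [0.88,-0.41,0.06],
    [0.91,-0.34,0.06],
    [0.93,-0.26,0.06]
  ],
  "twist": [
    [0,0,-0.83],
    [0,0,-0.83],
    [0,0,-0.83],
    [0,0,-0.83],
    [0,0,-0.83],
    [0,0,-0.83],
    [0,0,-0.83],
    [0,0,-0.82]
  ],
  "gripper": [-1,-1,-1,-1,-1,-1,-1,-1]
}}

```text
time: 1.7
tool_pos: [0.2763, -0.2535, 0.3856]
ee_rot: [3.141, 0.0, 0.92]
wrist_force: [0.7, 0.6, 0.0]
width: 0.0334
finger_force: 0.0
```

{"api": "play_rows", "payload": {
  "translation": [
    [0.95,-0.19,0.06],
    [0.96,-0.11,0.06],
    [0.97,-0.03,0.05],
    [0.97,0.05,0.06],
    [0.96,0.13,0.05],
    [0.94,0.21,0.06],
    [0.92,0.29,0.05],
    [0.9,0.36,0.06]
  ],
  "twist": [
    [0,0,-0.83],
    [0,0,-0.82],
    [0,0,-0.83],
    [0,0,-0.82],
    [0,0,-0.83],
    [0,0,-0.82],
    [0,0,-0.83],
    [0,0,-0.82]
  ],
  "gripper": [-1,-1,-1,-1,-1,-1,-1,-1]
}}

```text
time: 2.5
tool_pos: [0.4134, 0.0244, 0.3677]
ee_rot: [3.14, 0.0, 1.581]
wrist_force: [0.5, -0.5, 0.8]
width: 0.0004
finger_force: 0.0
```

{"api": "play_rows", "payload": {
  "translation": [
    [0.86,0.44,0.05],
    [0.83,0.51,0.06],
    [0.78,0.57,0.05],
    [0.73,0.63,0.06],
    [0.68,0.69,0.05],
    [0.62,0.75,0.06],
    [0.55,0.79,0.05],
    [0.48,0.84,0.06]
  ],
  "twist": [
    [0,0,-0.83],
    [0,0,-0.82],
    [0,0,-0.83],
    [0,0,-0.82],
    [0,0,-0.83],
    [0,0,-0.82],
    [0,0,-0.83],
    [0,0,-0.82]
  ],
  "gripper": [-1,-1,-1,-1,-1,-1,-1,-1]
}}

```text
time: 3.3
tool_pos: [0.5516, 0.3015, 0.3497]
ee_rot: [3.142, 0.0, 2.24]
wrist_force: [0.4, -0.2, -0.0]
width: 0.0002
finger_force: 0.0
```

```bash
python3 - <<'E'
from h import *
o=robot.get_obs();print(o["time"],o["tool_pos"],o["ee_rot"],o["wrist_force"],o["width"],robot.tcp_to_tips if hasattr(robot,"tcp_to_tips") else "")
plan([.551,.3005,.263],2.237,4)
E
```

```text
3.3 [0.55159248 0.30154092 0.34970046] [3.14153548e+00 2.66414518e-04 2.24038874e+00] [ 0.38263483 -0.22476061 -0.02449778] 0.00024756998805930245 0.1992
T [[-0.0,-0.01,0.54],[-0.0,-0.01,0.54],[-0.01,-0.0,0.54],[-0.0,-0.01,0.55]]
W [[0.0,0.0,0.01],[0.0,0.0,0.01],[0.0,0.0,0.01],[0.0,0.0,0.0]]
end [0.5509 0.3005 0.2629] [3.142 0.    2.237]
```

{"api": "play_rows", "payload": {
  "translation": [
    [0,0,0.55],
    [0,0,0.55],
    [0,0,0.55],
    [0,0,0.55],
    [0,0,0.1],
    [0,0,0.09],
    [0,0,0.09],
    [0,0,0]
  ],
  "twist": [
    [0,0,0],
    [0,0,0],
    [0,0,0],
    [0,0,0],
    [0,0,0],
    [0,0,0],
    [0,0,0],
    [0,0,0]
  ],
  "gripper": [-1,-1,-1,-1,-1,-1,-1,-1]
}}

```text
time: 4.1
tool_pos: [0.5509, 0.2999, 0.2526]
ee_rot: [3.142, 0.0, 2.237]
wrist_force: [-5.0, -1.6, 6.9]
width: 0.0004
finger_force: 3.2
```

{"api": "play_rows", "payload": {
  "translation": [
    [0,0,0],
    [0,0,0]
  ],
  "twist": [
    [0,0,0],
    [0,0,0]
  ],
  "gripper": [-1,-1]
}}

```text
time: 4.3
tool_pos: [0.5509, 0.2999, 0.2531]
ee_rot: [3.141, 0.0, 2.237]
wrist_force: [-5.0, -2.2, 4.8]
width: 0.0003
finger_force: 2.9
```

{"api": "play_rows", "payload": {
  "translation": [
    [0,0,0.02],
    [0,0,0]
  ],
  "twist": [
    [0,0,0],
    [0,0,0]
  ],
  "gripper": [-1,-1]
}}

```text
time: 4.5
tool_pos: [0.5508, 0.2999, 0.2525]
ee_rot: [3.141, 0.0, 2.237]
wrist_force: [-4.3, -1.6, 6.9]
width: 0.0004
finger_force: 3.3
```

{"api": "play_rows", "payload": {
  "translation": [
    [0,0,0.05],
    [0,0,0.05],
    [0,0,0]
  ],
  "twist": [
    [0,0,0],
    [0,0,0],
    [0,0,0]
  ],
  "gripper": [-1,-1,-1]
}}

```text
time: 4.8
tool_pos: [0.5507, 0.2998, 0.2497]
ee_rot: [3.141, 0.0, 2.237]
wrist_force: [-5.8, -2.2, 10.9]
width: 0.0006
finger_force: 5.3
```

{"api": "play_rows", "payload": {
  "translation": [
    [0,0,0.04],
    [0,0,0]
  ],
  "twist": [
    [0,0,0],
    [0,0,0]
  ],
  "gripper": [-1,-1]
}}

```text
time: 5.0
tool_pos: [0.5507, 0.2998, 0.2495]
ee_rot: [3.14, 0.001, 2.237]
wrist_force: [-8.3, -2.8, 14.3]
width: 0.0005
finger_force: 7.5
```

{"api": "play_rows", "payload": {
  "translation": [
    [0,0,0.03],
    [0,0,0]
  ],
  "twist": [
    [0,0,0],
    [0,0,0]
  ],
  "gripper": [-1,-1]
}}

```text
time: 5.2
tool_pos: [0.5506, 0.2998, 0.2495]
ee_rot: [3.14, 0.001, 2.237]
wrist_force: [-10.5, -5.2, 19.0]
width: 0.0005
finger_force: 9.5
```

Spare A took about 11 N at level (kink at TCP z 0.2495), so it is the hardened one. Next the middle mount.

{"api": "play_rows", "payload": {
  "translation": [
    [0,0,-0.35],
    [0,0,-0.35],
    [0.82,0,0],
    [0.82,0,0],
    [0,0,0.3],
    [0,0,0.1],
    [0,0,0.1],
    [0,0,0]
  ],
  "twist": [
    [0,0,0],
    [0,0,0],
    [0,0,0],
    [0,0,0],
    [0,0,0],
    [0,0,0],
    [0,0,0],
    [0,0,0]
  ],
  "gripper": [-1,-1,-1,-1,-1,-1,-1,-1]
}}

```text
time: 6.0
tool_pos: [0.5108, 0.3514, 0.2512]
ee_rot: [-3.142, -0.002, 2.236]
wrist_force: [-3.2, 2.1, 4.9]
width: 0.001
finger_force: 2.3
```

{"api": "play_rows", "payload": {
  "translation": [
    [0,0,0.05],
    [0,0,0],
    [0,0,0]
  ],
  "twist": [
    [0,0,0],
    [0,0,0],
    [0,0,0]
  ],
  "gripper": [-1,-1,-1]
}}

```text
time: 6.3
tool_pos: [0.5108, 0.3513, 0.2502]
ee_rot: [3.141, -0.001, 2.236]
wrist_force: [-3.0, 1.4, 5.6]
width: 0.0006
finger_force: 2.7
```

{"api": "play_rows", "payload": {
  "translation": [
    [0,0,0.05],
    [0,0,0]
  ],
  "twist": [
    [0,0,0],
    [0,0,0]
  ],
  "gripper": [-1,-1]
}}

```text
time: 6.5
tool_pos: [0.5108, 0.3513, 0.2495]
ee_rot: [3.14, -0.001, 2.236]
wrist_force: [-4.8, 0.1, 9.6]
width: 0.0003
finger_force: 4.8
```

{"api": "play_rows", "payload": {
  "translation": [
    [0,0,0.05],
    [0,0,0]
  ],
  "twist": [
    [0,0,0],
    [0,0,0]
  ],
  "gripper": [-1,-1]
}}

```text
time: 6.7
tool_pos: [0.5107, 0.3513, 0.2495]
ee_rot: [3.14, -0.001, 2.236]
wrist_force: [-8.6, -1.0, 16.4]
width: 0.0004
finger_force: 8.0
```

Middle took 5.6 N just before the rim (z 0.2502), so it is the sound one. Third mount next.

{"api": "play_rows", "payload": {
  "translation": [
    [0,0,-0.35],
    [0,0,-0.35],
    [0.82,0,0],
    [0.82,0,0],
    [0,0,0.3],
    [0,0,0.1],
    [0,0,0.1],
    [0,0,0]
  ],
  "twist": [
    [0,0,0],
    [0,0,0],
    [0,0,0],
    [0,0,0],
    [0,0,0],
    [0,0,0],
    [0,0,0],
    [0,0,0]
  ],
  "gripper": [-1,-1,-1,-1,-1,-1,-1,-1]
}}

```text
time: 7.5
tool_pos: [0.4705, 0.4022, 0.2523]
ee_rot: [-3.14, 0.0, 2.235]
wrist_force: [-0.6, -0.5, 1.7]
width: 0.0003
finger_force: 0.9
```

{"api": "play_rows", "payload": {
  "translation": [
    [0,0,0.02],
    [0,0,0]
  ],
  "twist": [
    [0,0,0],
    [0,0,0]
  ],
  "gripper": [-1,-1]
}}

```text
time: 7.7
tool_pos: [0.4705, 0.4024, 0.2525]
ee_rot: [-3.141, 0.001, 2.236]
wrist_force: [-1.1, -2.0, 1.4]
width: 0.0009
finger_force: 0.9
```

{"api": "play_rows", "payload": {
  "translation": [
    [0,0,0.06],
    [0,0,0]
  ],
  "twist": [
    [0,0,0],
    [0,0,0]
  ],
  "gripper": [-1,-1]
}}

```text
time: 7.9
tool_pos: [0.4705, 0.4027, 0.25]
ee_rot: [3.141, 0.001, 2.236]
wrist_force: [-0.2, -1.8, 2.7]
width: 0.0004
finger_force: 1.3
```

{"api": "play_rows", "payload": {
  "translation": [
    [0,0,0.05],
    [0,0,0]
  ],
  "twist": [
    [0,0,0],
    [0,0,0]
  ],
  "gripper": [-1,-1]
}}

```text
time: 8.1
tool_pos: [0.4704, 0.4028, 0.2495]
ee_rot: [3.14, 0.002, 2.237]
wrist_force: [-2.0, -3.7, 7.4]
width: 0.0006
finger_force: 3.5
```

Third took about 3 N, so it is perished; the sound one is in the middle. Returning there to grip the cup.

{"api": "play_rows", "payload": {
  "translation": [
    [0,0,-0.45],
    [0,0,-0.45],
    [0,0,-0.45],
    [-0.82,0,0],
    [-0.82,0,0],
    [0,0,0],
    [0,0,0],
    [0,0,0]
  ],
  "twist": [
    [0,0,0],
    [0,0,0],
    [0,0,0],
    [0,0,0],
    [0,0,0],
    [0,0,0],
    [0,0,0],
    [0,0,0]
  ],
  "gripper": [-1,-1,0.6,0.6,0.6,0.6,0.6,0.6]
}}

```text
time: 8.9
tool_pos: [0.5101, 0.3521, 0.3014]
ee_rot: [-3.141, -0.001, 2.237]
wrist_force: [-0.6, -1.1, 0.4]
width: 0.0454
finger_force: 0.0
```

```bash
python3 - <<'E'
from h import *
o=robot.get_obs();print(o["tool_pos"],o["ee_rot"],o["width"])
cv2.imwrite("pics/top1.png",cv2.resize(robot.snapshot("top")[150:270,180:340,::-1],(640,480)))
for c in("top","side"):
    if c=="side":robot.snapshot(c)
    print([(round(d["score"],2),d["centre"].round(4) if hasattr(d["centre"],"round") else d["centre"]) for d in robot.spot_point("spare_1",c)])
plan([.5107,.3515,.232],2.237,5)
E
```

```text
[0.51009251 0.35214646 0.30136411] [-3.14113463e+00 -8.45278715e-04  2.23741193e+00] 0.045357175928893566
[(0.58, [0.4668, 0.4061, 0.0285]), (0.5, [0.4059, 0.673, 0.024]), (0.49, [0.5566, 0.296, 0.0267]), (0.48, [0.5031, 0.1726, 0.0203])]
[(0.79, [0.4061, 0.6657, 0.0183]), (0.57, [0.5016, 0.1717, 0.0236]), (0.53, [0.5102, 0.3529, 0.0307]), (0.49, [0.4705, 0.4036, 0.0276]), (0.42, [0.5498, 0.3003, 0.027])]
T [[-0.01,0.0,0.35],[-0.0,0.0,0.35],[-0.01,0.0,0.35],[-0.0,0.0,0.35],[-0.01,0.0,0.34]]
W [[-0.0,-0.0,0.0],[-0.0,-0.0,0.0],[-0.0,-0.0,0.0],[-0.0,-0.0,0.01],[-0.0,-0.0,0.0]]
end [0.5107 0.3514 0.2321] [-3.141 -0.     2.237]
```

{"api": "play_rows", "payload": {
  "translation": [
    [0,0,0],
    [0,0,0],
    [0,0,0],
    [0,0,0],
    [0,0,0]
  ],
  "twist": [
    [0,0,0],
    [0,0,0],
    [0,0,0],
    [0,0,0],
    [0,0,0]
  ],
  "gripper": [0.6,0.6,0.6,0.6,0.6]
}}

```text
time: 9.6
tool_pos: [0.5106, 0.3515, 0.3018]
ee_rot: [-3.142, 0.0, 2.237]
wrist_force: [1.0, -0.3, -0.0]
width: 0.0754
finger_force: 0.0
```

{"api": "play_rows", "payload": {
  "translation": [
    [0,0,0.4],
    [0,0,0.4],
    [0,0,0.4],
    [0,0,0.4],
    [0,0,0.14],
    [0,0,0]
  ],
  "twist": [
    [0,0,0],
    [0,0,0],
    [0,0,0],
    [0,0,0],
    [0,0,0],
    [0,0,0]
  ],
  "gripper": [0.6,0.6,0.6,0.6,0.6,0.6]
}}

```text
time: 10.2
tool_pos: [0.5102, 0.3513, 0.2306]
ee_rot: [-3.139, -0.0, 2.237]
wrist_force: [0.2, -0.1, -0.2]
width: 0.0749
finger_force: 0.0
```

{"api": "play_rows", "payload": {
  "translation": [
    [0,0,0],
    [0,0,0],
    [0,0,0],
    [0,0,0],
    [0,0,0],
    [0,0,0],
    [0,0,0],
    [0,0,0]
  ],
  "twist": [
    [0,0,0],
    [0,0,0],
    [0,0,0],
    [0,0,0],
    [0,0,0],
    [0,0,0],
    [0,0,0],
    [0,0,0]
  ],
  "gripper": [-0.4,-0.4,-0.4,-0.4,-0.4,-0.4,-0.4,-0.4]
}}

```text
time: 11.0
tool_pos: [0.5106, 0.3516, 0.2327]
ee_rot: [3.141, 0.0, 2.237]
wrist_force: [-0.0, 0.0, 1.4]
width: 0.039
finger_force: 30.0
```

{"api": "play_rows", "payload": {
  "translation": [
    [0,0,-0.2],
    [0,0,-0.4],
    [0,0,-0.4],
    [0,0,-0.4],
    [0,0,-0.4],
    [0,0,-0.4],
    [0,0,0],
    [0,0,0]
  ],
  "twist": [
    [0,0,0],
    [0,0,0],
    [0,0,0],
    [0,0,0],
    [0,0,0],
    [0,0,0],
    [0,0,0],
    [0,0,0]
  ],
  "gripper": [-1,-1,-1,-1,-1,-1,-1,-1]
}}

```text
time: 11.8
tool_pos: [0.5106, 0.3516, 0.3214]
ee_rot: [3.14, 0.0, 2.237]
wrist_force: [-0.2, 0.5, -1.6]
width: 0.0395
finger_force: 30.0
```

```bash
python3 - <<'E'
from h import *
o=robot.get_obs();print(o["tool_pos"],o["ee_rot"],o["width"],o["finger_force"],o["wrist_force"])
a=robot.snapshot("side");u,v=proj("side",[.51,.352,.1]).astype(int)
cv2.imwrite("pics/side2.png",cv2.resize(a[v-60:v+60,u-60:u+60,::-1],(600,600),interpolation=cv2.INTER_CUBIC))
S=[]
for c in("top","side"):
  for k in range(4):
    robot.snapshot(c); r=robot.spot_point("socket",c)
    if r: S.append(r[0]["centre"]);print(c,r[0]["score"],np.round(S[-1],4))
print(np.median(S,0))
plan([.583,.029,.32],2.237,10)
E
```

```text
[0.51060133 0.35156095 0.32143196] [3.13959831e+00 4.34409901e-04 2.23684128e+00] 0.03953432447525426 29.999788999557495 [-0.1777449   0.51381041 -1.60029175]
top 0.64 [0.5856 0.0284 0.0311]
top 0.97 [0.5831 0.0259 0.0299]
top 0.93 [0.5812 0.028  0.0304]
top 0.68 [0.5834 0.029  0.0289]
side 0.93 [0.5829 0.0314 0.0308]
side 0.8 [0.586  0.0305 0.0324]
side 0.88 [0.5828 0.0323 0.0315]
side 0.74 [0.5867 0.0302 0.0347]
[0.58325 0.0296  0.03095]
T [[-0.75,-0.36,0.0],[-0.75,-0.36,0.0],[-0.74,-0.35,0.0],[-0.75,-0.36,0.0],[-0.74,-0.35,0.0],[-0.75,-0.36,0.0],[-0.74,-0.35,0.0],[-0.75,-0.36,0.0]]
W [[0.0,0.0,-0.0],[0.0,0.0,-0.0],[0.0,0.0,-0.0],[0.0,0.0,-0.0],[0.0,0.0,-0.0],[0.0,0.0,-0.0],[0.0,0.0,-0.0],[0.0,0.0,-0.0]]
T [[-0.74,-0.35,0.0],[-0.75,-0.36,0.01]]
W [[0.0,0.0,-0.0],[0.0,0.0,-0.0]]
end [0.5829 0.0289 0.3199] [3.142 0.    2.237]
```

View pics/side2.png

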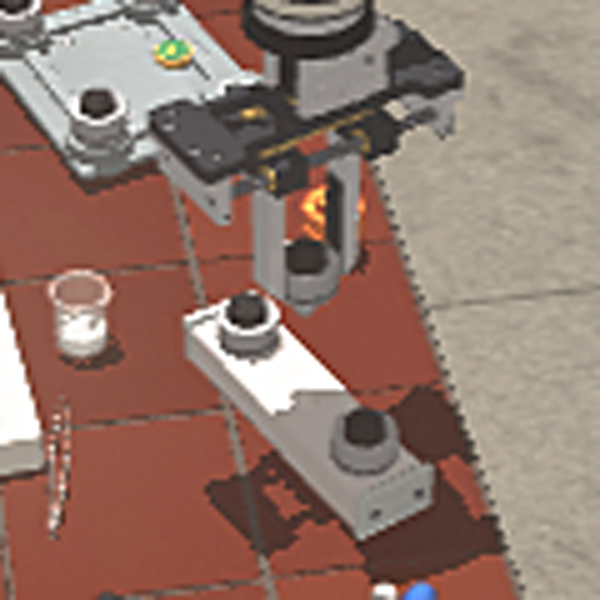

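The mount hangs upright between the fingers (308,270), and the two rejects still stand at (250,315) and (365,435). Carrying it over the socket.

{"api": "play_rows", "payload": {
  "translation": [
    [-0.4,-0.2,0],
    [-0.75,-0.36,0],
    [-0.75,-0.36,0],
    [-0.75,-0.36,0],
    [-0.75,-0.36,0],
    [-0.75,-0.36,0],
    [-0.75,-0.36,0],
    [-0.75,-0.36,0]
  ],
  "twist": [
    [0,0,0],
    [0,0,0],
    [0,0,0],
    [0,0,0],
    [0,0,0],
    [0,0,0],
    [0,0,0],
    [0,0,0]
  ],
  "gripper": [-1,-1,-1,-1,-1,-1,-1,-1]
}}

```text
time: 13.45
tool_pos: [0.5645, 0.104, 0.3204]
ee_rot: [-3.141, 0.001, 2.236]
wrist_force: [1.0, -0.1, -0.9]
width: 0.0396
finger_force: 30.0
```

{"api": "play_rows", "payload": {
  "translation": [
    [-0.75,-0.36,0],
    [-0.75,-0.36,0],
    [-0.3,-0.15,0],
    [0,0,0],
    [0,0,0],
    [0,0,0]
  ],
  "twist": [
    [0,0,0],
    [0,0,0],
    [0,0,0],
    [0,0,0],
    [0,0,0],
    [0,0,0]
  ],
  "gripper": [-1,-1,-1,-1,-1,-1]
}}

```text
time: 14.05
tool_pos: [0.5815, 0.0296, 0.3203]
ee_rot: [3.141, -0.001, 2.238]
wrist_force: [0.2, -0.3, -1.6]
width: 0.0396
finger_force: 30.0
```

```bash
python3 - <<'E'
from h import *
o=robot.get_obs();print(o["tool_pos"],o["ee_rot"],o["width"],o["finger_force"],o["wrist_force"])
plan([.5833,.0295,.265],2.237,5)
for c in("top","side"):
    a=robot.snapshot(c);u,v=proj(c,[.583,.029,.06]).astype(int)
    t=cv2.resize(a[v-40:v+40,u-40:u+40,::-1],(400,400),interpolation=cv2.INTER_CUBIC); T=t if c=="top" else np.hstack([T,t])
cv2.imwrite("pics/s3.png",T)
E
```

```text
[0.58146027 0.02964846 0.32029645] [ 3.14138757e+00 -5.29037232e-04  2.23829396e+00] 0.03962862463262389 29.999848902225494 [ 0.21384281 -0.34936316 -1.64145986]
T [[-0.01,0.01,0.28],[-0.01,0.01,0.28],[-0.0,0.0,0.27],[-0.01,0.01,0.28],[-0.0,0.0,0.27]]
W [[0.0,-0.0,0.0],[0.0,-0.0,0.0],[0.0,-0.0,0.0],[0.0,-0.0,0.01],[0.0,-0.01,0.0]]
end [0.5831 0.0295 0.2651] [3.141 0.    2.237]
```

View pics/s3.png

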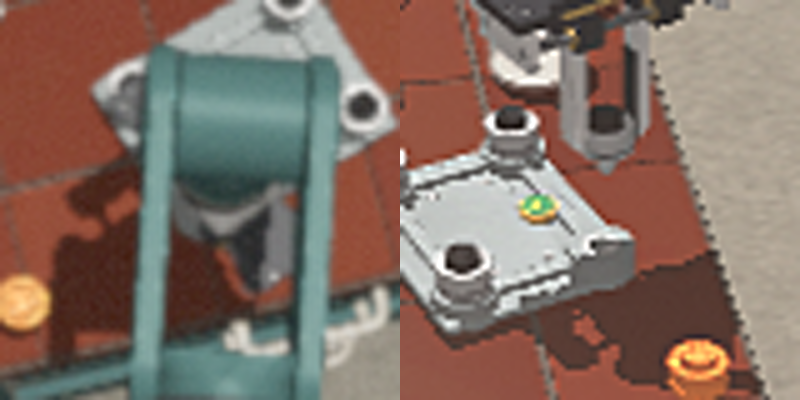

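The mount's nose is above the socket (side crop 605,165 over boss 615,240). Lowering.

{"api": "play_rows", "payload": {
  "translation": [
    [-0.03,0.03,0.4],
    [0,0,0.4],
    [0,0,0.4],
    [0,0,0.3],
    [0,0,0],
    [0,0,0]
  ],
  "twist": [
    [0,0,0],
    [0,0,0],
    [0,0,0],
    [0,0,0],
    [0,0,0],
    [0,0,0]
  ],
  "gripper": [-1,-1,-1,-1,-1,-1]
}}

```text
time: 14.75
tool_pos: [0.5835, 0.0287, 0.2604]
ee_rot: [3.142, 0.0, 2.237]
wrist_force: [0.7, -0.1, -0.3]
width: 0.0395
finger_force: 30.0
```

{"api": "play_rows", "payload": {
  "translation": [
    [0,0,0.07],
    [0,0,0.07],
    [0,0,0.07],
    [0,0,0]
  ],
  "twist": [
    [0,0,0],
    [0,0,0],
    [0,0,0],
    [0,0,0]
  ],
  "gripper": [-1,-1,-1,-1]
}}

```text
time: 15.15
tool_pos: [0.5833, 0.0282, 0.2515]
ee_rot: [-3.141, -0.0, 2.237]
wrist_force: [-1.0, 0.0, -1.5]
width: 0.0395
finger_force: 30.0
```

{"api": "play_rows", "payload": {
  "translation": [
    [0,0,0.07],
    [0,0,0.07],
    [0,0,0.05],
    [0,0,0]
  ],
  "twist": [
    [0,0,0],
    [0,0,0],
    [0,0,0],
    [0,0,0]
  ],
  "gripper": [-1,-1,-1,-1]
}}

```text
time: 15.55
tool_pos: [0.5838, 0.0286, 0.2445]
ee_rot: [3.14, 0.001, 2.237]
wrist_force: [2.1, 0.9, -0.6]
width: 0.0396
finger_force: 30.0
```

{"api": "play_rows", "payload": {
  "translation": [
    [0,0,0.05],
    [0,0,0.05],
    [0,0,0]
  ],
  "twist": [
    [0,0,0],
    [0,0,0],
    [0,0,0]
  ],
  "gripper": [-1,-1,-1]
}}

```text
time: 15.85
tool_pos: [0.5836, 0.0284, 0.2396]
ee_rot: [3.141, 0.0, 2.237]
wrist_force: [4.0, 2.7, -1.4]
width: 0.0395
finger_force: 30.0
```

{"api": "play_rows", "payload": {
  "translation": [
    [0,0.03,0.04],
    [0,0,0.05],
    [0,0,0]
  ],
  "twist": [
    [0,0,0],
    [0,0,0],
    [0,0,0]
  ],
  "gripper": [-1,-1,-1]
}}

```text
time: 16.15
tool_pos: [0.5843, 0.0289, 0.2357]
ee_rot: [-3.141, -0.0, 2.237]
wrist_force: [2.7, 1.0, -3.7]
width: 0.039
finger_force: 30.0
```

{"api": "play_rows", "payload": {
  "translation": [
    [0,0,0.04],
    [0,0,0]
  ],
  "twist": [
    [0,0,0],
    [0,0,0]
  ],
  "gripper": [-1,-1]
}}

```text
time: 16.35
tool_pos: [0.5843, 0.029, 0.2347]
ee_rot: [-3.141, -0.0, 2.237]
wrist_force: [1.7, 0.9, -1.8]
width: 0.0392
finger_force: 30.0
```

{"api": "play_rows", "payload": {
  "translation": [
    [0,0,0.05],
    [0,0,0]
  ],
  "twist": [
    [0,0,0],
    [0,0,0]
  ],
  "gripper": [-1,-1]
}}

```text
time: 16.55
tool_pos: [0.5843, 0.029, 0.2347]
ee_rot: [-3.141, 0.0, 2.237]
wrist_force: [-0.9, 1.3, 5.8]
width: 0.0392
finger_force: 30.0
```

{"api": "play_rows", "payload": {
  "translation": [
    [0,0,0.05],
    [0,0,0]
  ],
  "twist": [
    [0,0,0],
    [0,0,0]
  ],
  "gripper": [-1,-1]
}}

```text
time: 16.75
tool_pos: [0.5842, 0.029, 0.2346]
ee_rot: [3.142, 0.001, 2.237]
wrist_force: [-5.2, 0.6, 13.4]
width: 0.0394
finger_force: 30.0
```

Hard stop at 0.2347 after the catch snapped in. Releasing and rising, then shutting the fingers for the check press.

{"api": "play_rows", "payload": {
  "translation": [
    [0,0,-0.08],
    [0,0,0],
    [0,0,0],
    [0,0,0],
    [0,0,0],
    [0,0,0],
    [0,0,0],
    [0,0,0]
  ],
  "twist": [
    [0,0,0],
    [0,0,0],
    [0,0,0],
    [0,0,0],
    [0,0,0],
    [0,0,0],
    [0,0,0],
    [0,0,0]
  ],
  "gripper": [-1,0.4,0.4,0.4,0.4,0.4,0.4,0.4]
}}

```text
time: 17.55
tool_pos: [0.5844, 0.029, 0.2342]
ee_rot: [-3.141, 0.0, 2.237]
wrist_force: [0.3, 0.3, -0.5]
width: 0.0657
finger_force: 0.0
```

{"api": "play_rows", "payload": {
  "translation": [
    [0,0,-0.3],
    [0,0,-0.4],
    [0,0,-0.4],
    [0,0,-0.4],
    [0,0,-0.3],
    [0,0,0],
    [0,0,0],
    [0,0,0]
  ],
  "twist": [
    [0,0,0],
    [0,0,0],
    [0,0,0],
    [0,0,0],
    [0,0,0],
    [0,0,0],
    [0,0,0],
    [0,0,0]
  ],
  "gripper": [0.4,0.4,0.4,0.4,-1,-1,-1,-1]
}}

```text
time: 18.35
tool_pos: [0.5841, 0.029, 0.3052]
ee_rot: [-3.14, -0.001, 2.237]
wrist_force: [-0.5, -0.0, -0.4]
width: 0.0373
finger_force: 0.0
```

{"api": "play_rows", "payload": {
  "translation": [
    [0,0,0],
    [0,0,0],
    [0,0,0],
    [0,0,0],
    [0,0,0],
    [0,0,0]
  ],
  "twist": [
    [0,0,0],
    [0,0,0],
    [0,0,0],
    [0,0,0],
    [0,0,0],
    [0,0,0]
  ],
  "gripper": [-1,-1,-1,-1,-1,-1]
}}

```text
time: 18.95
tool_pos: [0.5844, 0.029, 0.3063]
ee_rot: [3.142, 0.0, 2.237]
wrist_force: [-0.7, 0.2, 0.3]
width: 0.0007
finger_force: 0.0
```

```bash
python3 - <<'E'
from h import *
o=robot.get_obs();print(o["tool_pos"],o["ee_rot"],o["width"],o["finger_force"],o["wrist_force"])
a=robot.snapshot("side");u,v=proj("side",[.583,.029,.06]).astype(int)
cv2.imwrite("pics/s4.png",cv2.resize(a[v-40:v+40,u-40:u+40,::-1],(500,500),interpolation=cv2.INTER_CUBIC))
print(proj("side",[.5842,.029,.059])-[u-40,v-40])
E
```

```text
[0.58440975 0.02903546 0.30627174] [3.14158928e+00 1.12983233e-04 2.23682562e+00] 0.000746034346145187 0.0 [-0.67078341  0.15645659  0.27903116]
[40.03793521 40.99103954]
```

View pics/s4.png

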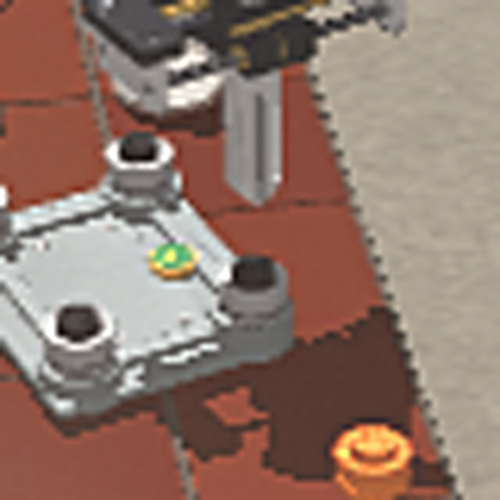

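The mount sits on the boss at (253,285), as high as its neighbours, with the shut fingers above it. Doing the check press.

{"api": "play_rows", "payload": {
  "translation": [
    [0,0,0.4],
    [0,0,0.4],
    [0,0,0.35],
    [0,0,0.1],
    [0,0,0.1],
    [0,0,0],
    [0,0,0]
  ],
  "twist": [
    [0,0,0],
    [0,0,0],
    [0,0,0],
    [0,0,0],
    [0,0,0],
    [0,0,0],
    [0,0,0]
  ],
  "gripper": [-1,-1,-1,-1,-1,-1,-1]
}}

```text
time: 19.7
tool_pos: [0.5842, 0.0291, 0.2532]
ee_rot: [-3.141, -0.0, 2.237]
wrist_force: [-4.1, 0.9, 4.0]
width: 0.0009
finger_force: 2.3
```

{"api": "play_rows", "payload": {
  "translation": [
    [0,0,0.07],
    [0,0,0]
  ],
  "twist": [
    [0,0,0],
    [0,0,0]
  ],
  "gripper": [-1,-1]
}}

```text
time: 19.9
tool_pos: [0.5844, 0.0291, 0.2515]
ee_rot: [3.141, 0.001, 2.237]
wrist_force: [-5.9, -0.7, 8.2]
width: 0.0006
finger_force: 4.0
```

{"api": "play_rows", "payload": {
  "translation": [
    [0,0,0.06],
    [0,0,0]
  ],
  "twist": [
    [0,0,0],
    [0,0,0]
  ],
  "gripper": [-1,-1]
}}

```text
time: 20.1
tool_pos: [0.5844, 0.0291, 0.2514]
ee_rot: [3.14, 0.002, 2.237]
wrist_force: [-8.1, -0.7, 17.4]
width: 0.0005
finger_force: 8.4
```

Level at 0.2515, right where a fully seated mount should be (about 6 N, then steel). Retreating and checking.

{"api": "play_rows", "payload": {
  "translation": [
    [0,0,-0.3],
    [0,0,-0.6],
    [0,0,-0.8],
    [0,0,-0.8],
    [0,0,-0.6],
    [0,0,0],
    [0,0,0],
    [0,0,0]
  ],
  "twist": [
    [0,0,0],
    [0,0,0],
    [0,0,0],
    [0,0,0],
    [0,0,0],
    [0,0,0],
    [0,0,0],
    [0,0,0]
  ],
  "gripper": [-1,-1,-1,-1,-1,-1,-1,-1]
}}

```text
time: 20.9
tool_pos: [0.5842, 0.029, 0.3687]
ee_rot: [-3.139, -0.002, 2.237]
wrist_force: [-0.6, -0.7, -0.7]
width: 0.0004
finger_force: 0.0
```

```bash
python3 - <<'E'
from h import *
cv2.imwrite("pics/s5.png",cv2.resize(robot.snapshot("side")[100:300,200:400,::-1],(600,600),interpolation=cv2.INTER_CUBIC))
E
```

```text
(no output)
```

View pics/s5.png

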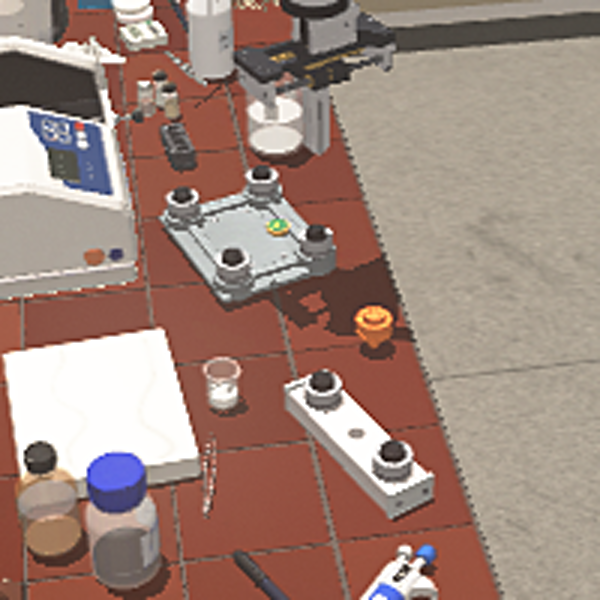

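The picture shows four mounts on the base, with the new one at (317,240). The two rejects stand in the rail at (323,385) and (393,458), and the beakers are undisturbed. Handing in.

```bash
python3 -c "
from bench import robot
print(robot.close_job())"
```

```text
the job is handed in; nothing more can be done
None
```

The middle spare was the sound one (about 6 N): it is now home past the catch in the empty socket, its rubber was pressed level there again as a check, the 11 N and 3 N rejects still stand in the rail, and the job is handed in.

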